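# Clamp the dish carrier on the microscope stage to the set torque

## Task

Push the dish carrier gently along its channel until it is fully home against the end stop under the clamp, then tighten the black clamp cap clockwise until its slip clutch clicks once, and stop there: turning on past the click overloads the carrier. Leave the other things on the bench where they are and let go at the end.

Things in the scene. Friction and masses are not known exactly. Their poses are not given: they have to be found in the camera images.
- stage: Fixed aluminium microscope stage; origin at the centre of its underside, z up, +x along the channel towards the end stop. Foot plate 220 x 140 x 12 mm (x -120 to +100 mm). A channel 63 mm wide between two 8 mm fences (x -85 to +50, tops 30 mm above the bench) runs along x at y = 0. At its end a column (x +50 to +80, 66 mm wide, 64 mm high) is the end stop.
- clamp_arm (a point): Centre of the top of the fixed clamp arm, on the clamp screw's axis, 36 mm along the stage's +x from its origin, 64 mm above the bench. The arm, 36 mm wide, underside 50 mm above the bench, reaches back from the column to x = +14 mm over the carrier's nose. Below it the screw carries an 18 mm rubber pad, at the start 1.5 to 9.6 mm above the carrier's height (not told).
- bed: Fixed steel floor of the channel, 160 x 62 mm; origin on its top surface 22 mm above the bench, above the stage's origin, same axes as the stage. The carrier slides on it; the force between the two is its weight plus the clamp's grip.
- stop_face (a point): Point on the face of the end stop on the channel's axis, 27 mm above the bench, 50 mm along the stage's +x from its origin; same axes as the stage. The carrier is home when the point carrier_nose is here.
- carrier: Loose aluminium dish carrier, 0.18 to 0.35 kg: plate 100 x 60 x 10 mm in the channel, 1.5 mm play each side, 20 to 45 mm short of the stop; origin at the centre of its underside, +x to the stop. On it a clear dish 44 mm wide, 8 mm high. At its rear an upright tab 8 mm thick, 36 mm wide, top 42 mm above the underside (64 mm above the bench). Slides with 1 to 4 N; 20 N is safe, 40 N too much.
- carrier_tab (a point): Centre of the rear (-x) face of the carrier's upright tab, the place to push towards +x; 50 mm behind the carrier's origin, 30 mm above its underside.
- carrier_nose (a point): Centre of the front (+x) edge face of the carrier, 50 mm ahead of its origin, 5 mm above its underside.
- cap_top (a point): Centre of the top of the black fluted round clamp cap, 36 mm across, 34 mm high, vertical axis; 105 mm above the bench, underside 7 mm above the arm. It does not rise or sink. Clockwise from above drives the pad down 3.2 mm per rad. The click comes after 1 to 3.8 rad: grip, turn, let go, turn back, grip again; it stays where left.
- cap: The cap; origin below its centre. Screw friction 0.26 N m: at rest it can hide or reverse the torque felt. About 0.5 rad after the pad meets the carrier, at 0.38 N m, the clutch clicks: the cap slips ahead of the stuck screw, torque falling from 0.38 to 0 in 0.5 rad; let go sooner, the cap springs back. Then it drives solid: 0.3 rad more overloads the carrier. Released, the clamp stays tight.
- objective: Bystander: loose steel objective lens, 34 mm across, 52 mm high, upright beside the stage; origin at the centre of its underside. Not to be disturbed.
- dish: Bystander: loose clear dish, 55 mm across, 14 mm high, on the bench beside the stage; origin at the centre of its underside. Not to be disturbed.
- jar: Bystander: loose amber jar, 52 mm across, 75 mm high; origin at the centre of its underside. Not to be disturbed.
- driver: Bystander: loose screwdriver 160 mm long lying on the bench; origin in its middle. Not to be disturbed.
Not all that is in view belongs to the job. Leave any blue or yellow look-alike of the carrier alone.

How it is judged (in metres and radians):
On the way, in this order (a step that is already met when the one before it is completed fails the run):
1. the carrier is pushed fully home while the clamp is still loose (x of carrier_nose in the frame of stop_face above -0.003 m and contact force between bed and carrier below 15 N), for 0.2 s.
2. with the carrier still home, the clamp is tightened to its set torque (the click) (x of carrier_nose in the frame of stop_face above -0.003 m and contact force between bed and carrier above 25 N), for 0.2 s.
At the end, for the whole second after the job is handed in: The carrier's nose is within 3 mm of the end stop's face, the clamp presses it on the bed with more than 25 N and less than 60 N (the click comes at 30 to 40 N), everything is at rest and released, and objective, dish, jar and screwdriver are each within 30 mm of where they were (all of step 2 and contact force between bed and carrier below 60 N and linear speed of carrier below 0.01 m/s and distance of each of objective, dish, jar, driver from where it was at the start of the episode below 0.03 m); the robot touches nothing.
It fails at once if the carrier is overloaded: pressed on its bed with over 60 N (turned on past the click) (contact force between bed and carrier above 60 N).
It fails at once if the robot pushes the carrier with over 40 N (contact force between any of the arm, the fingers and carrier above 40 N).
It fails at once if the objective, dish, jar or screwdriver is moved more than 30 mm (distance of any of objective, dish, jar, driver from where it was at the start of the episode above 0.03 m).
It also fails if it takes over 72 s, if anything falls off the work surface, if the arm or the gripper's body presses on something with over 40 N, if the wrist force passes 120 N, or if a joint passes its speed limit or range.

## Robot

A 6-joint arm with a two-finger parallel gripper is mounted at the origin on the work surface. World frame = base frame: x ahead of the robot, y to its left, z up, the work surface at z = 0. Lengths are in m, angles in degrees, forces in N, time in s.
With the tool pointing down it reaches from about 0.325 to 0.85 m from the base axis. Payload 15.5 kg.
Tool frame: the origin (TCP) lies midway between the tips of the shut fingers; the grasp point (between the pads) lies 19 mm behind it; y points along the fingers, x is the direction in which the jaws open and shut, and the axes are right-handed (so a half turn about y gives the same grasp; the last joint's range is limited). The gripper opens to 91 mm and grips with 3 to 60 N. Pads are 32 mm wide; open, the fingers measure 118 mm over their backs; the gripper's body (76 mm by 178 mm) begins 60 mm behind the grasp point.
Start: joints at [69.815, 28.281, 77.091, -0, 74.628, -5.472], TCP at [0.159, 0.605, 0.179] pointing down, gripper open.
Joint ranges: [-166.48, 166.48], [-47.26, 123.95], [12.59, 153.08], [-70.14, 250.14], [6.76, 159.57], [-176.63, 176.63]. Speed limits (degrees/s): [108.29, 108.29, 147.25, 172.46, 172.46, 172.46].

## Interface

Orientations are given as a 3x3 rotation matrix whose columns are the frame's x, y, z axes.
In Python, from bench import ctrl gives the robot as it stands. The module is installed in compiled form; this text tells all that it offers. Calls block until the motion is done:
- ctrl.goto(position, orientation): joint-space move of the TCP to a pose.
- ctrl.move_l(position, vel=0.15, ori=None, contact_N=None): straight line of the TCP; ori=None keeps the orientation; vel is the mean speed in m/s. With contact_N (N) it stops when the force on the tool has changed by that much, and returns True; else False.
- ctrl.movej(angles): joint-space move.
- ctrl.command_gripper(opening): opening from 0.0 (shut) to 1.0 (fully open); the grip force is fixed at half the most; returns when the fingers have stopped.
- ctrl.sleep(seconds).
- ctrl.ik(position, orientation): joint angles nearest the present ones, or None.
- ctrl.read_camera(name): name is "scene" or "top"; returns the picture (400x640x3 uint8, blue, green, red); there is no depth.
- ctrl.camera_params(name): a dict with "fx", "fy", "cx", "cy" (pixels), "D" ([k1, k2, p1, p2, k3] as OpenCV has them; the pictures are not rectified), "pose" (4x4, takes a point from camera to world coordinates). Camera axes: x right, y up, looking along -z (the intrinsics and any distortion apply to the point x, -y, -z); pixel columns grow to the right and rows downward; lengths in m; the calibration is good to about 2 mm. A picture is of the moment at which its call begins. camera_params takes no time and is no camera call.
A pose or a line that the arm cannot do raises ctrl.MotionError and nothing moves.
- ctrl.sign_off(): hands the job in, once; it reports no verdict.
Readings, each from a call of its own:
- ctrl.current_t(): time.
- ctrl.current_q(): joint angles.
- ctrl.current_dq(): joint speeds.
- ctrl.current_effort(): joint torques, N m.
- ctrl.current_tool_pos(): TCP position.
- ctrl.current_eef_rot(): TCP orientation.
- ctrl.current_contact_force(): force on the tool from outside, world axes, zero at the start.
- ctrl.current_wrist_torque(): the same for the moment, N m.
- ctrl.current_grip_width(): opening from 0.0 (shut) to 1.0 (fully open).
Only numpy, scipy, OpenCV 4.12 (cv2) and the standard library are available. Lean on these libraries where they do the work, as an engineer would, in place of code of your own. Each camera call takes 0.05 s, during which the arm holds its last target.

## Working session

There is one attempt and no reset: what is moved stays moved. The work goes in short steps, each a Python script; the robot and the scene stay as the last script left them, time stands still between calls to the robot, and variables do not carry over. Pictures are saved under pics/ and viewed, and the job is handed in when it is done.

```bash
mkdir -p pics; python3 - <<'E'
from bench import ctrl
import cv2,numpy as np
for n in("scene","top"):
    cv2.imwrite(f"pics/{n}0.png",ctrl.read_camera(n))
    p=ctrl.camera_params(n);print(n,{k:np.round(v,4).tolist() for k,v in p.items()})
print(ctrl.current_t(),ctrl.current_eef_rot().round(3).tolist() if hasattr(ctrl.current_eef_rot(),'round') else ctrl.current_eef_rot())
print(ctrl.current_contact_force(),ctrl.current_wrist_torque())
E
```

```text
scene {'fx': 369.7789, 'fy': 369.7789, 'cx': 315.7092, 'cy': 201.6289, 'D': [-0.0374, 0.0, 0.0, 0.0, 0.0], 'pose': [[0.6236, -0.4248, 0.6562, 1.1876], [0.7817, 0.3291, -0.5298, -0.569], [0.0091, 0.8434, 0.5373, 0.6442], [0.0, 0.0, 0.0, 1.0]]}
top {'fx': 384.3026, 'fy': 384.3026, 'cx': 313.1987, 'cy': 197.6493, 'D': [-0.074, 0.0, 0.0, 0.0, 0.0], 'pose': [[-0.0193, 0.9744, -0.2241, 0.265], [-0.9998, -0.018, 0.0077, -0.018], [0.0035, 0.2243, 0.9745, 1.2191], [0.0, 0.0, 0.0, 1.0]]}
0.1 [[0.254, -0.0, -0.967], [0.967, -0.001, 0.254], [-0.001, -1.0, 0.0]]
[-0.50721829 -0.29613505 -0.12602048] [-0.0351295   0.03733088 -0.04495656]
```

View pics/scene0.png

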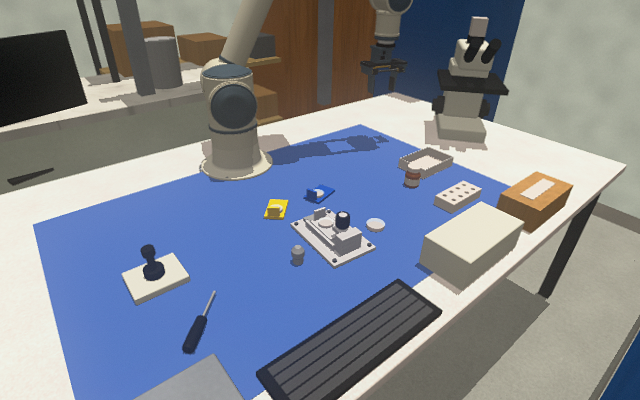

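View pics/top0.png

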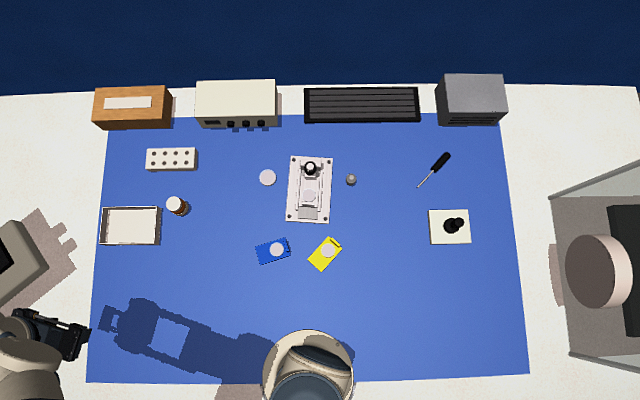

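```bash
cat > h.py <<'E'
import cv2,numpy as np
from bench import ctrl
def cast(n,uv,z):
    p=ctrl.camera_params(n);K=np.array([[p["fx"],0,p["cx"]],[0,p["fy"],p["cy"]],[0,0,1]])
    u=cv2.undistortPoints(np.array(uv,float).reshape(-1,1,2),K,np.array(p["D"],float))[:,0]
    T=np.array(p["pose"]);d=np.c_[u[:,0],-u[:,1],-np.ones(len(u))]@T[:3,:3].T
    o=T[:3,3];return o+d*((z-o[2])/d[:,2])[:,None]
def proj(n,P):
    p=ctrl.camera_params(n);K=np.array([[p["fx"],0,p["cx"]],[0,p["fy"],p["cy"]],[0,0,1]])
    T=np.array(p["pose"]);c=(np.atleast_2d(P)-T[:3,3])@T[:3,:3];c=c*[1,-1,-1]
    return cv2.projectPoints(c,np.zeros(3),np.zeros(3),K,np.array(p["D"],float))[0][:,0]
E
python3 - <<'E'
import cv2
t=cv2.imread('pics/top0.png')[145:235,250:370]; cv2.imwrite('pics/top0z.png',cv2.resize(t,None,fx=6,fy=6,interpolation=cv2.INTER_CUBIC))
s=cv2.imread('pics/scene0.png')[170:280,280:400]; cv2.imwrite('pics/scene0z.png',cv2.resize(s,None,fx=5,fy=5,interpolation=cv2.INTER_CUBIC))
E
```

```text
(no output)
```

View pics/top0z.png

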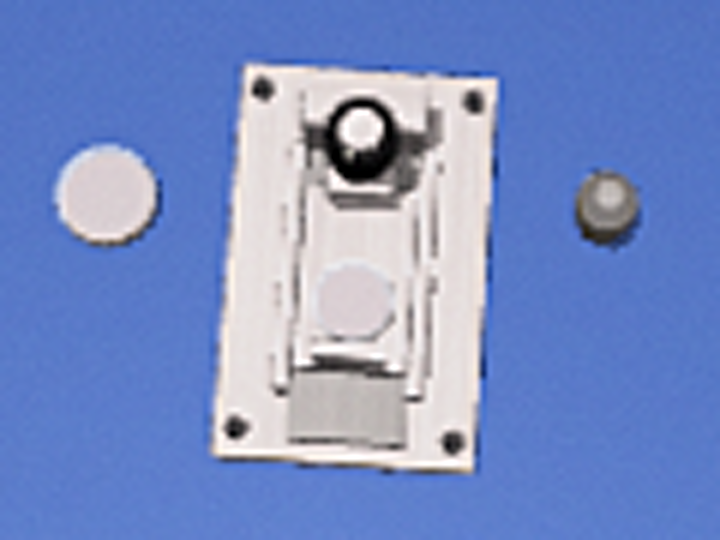

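View pics/scene0z.png

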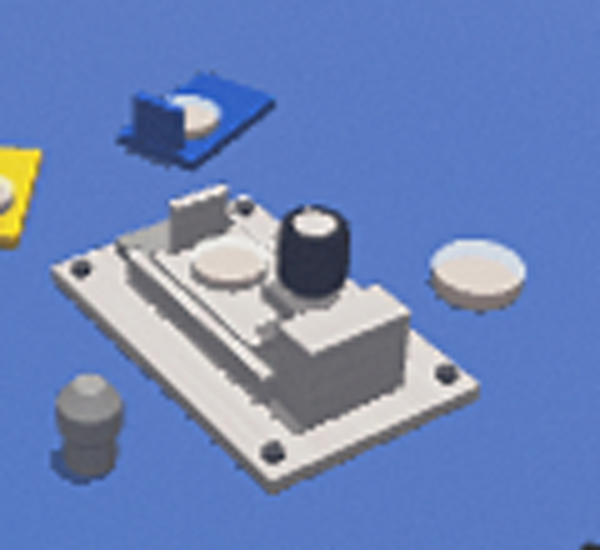

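```bash
python3 - <<'E'
from h import *
im=cv2.imread('pics/top0.png')
hsv=cv2.cvtColor(im,cv2.COLOR_BGR2HSV)
m=((hsv[...,1]<80)).astype(np.uint8); m[:145]=0;m[235:]=0;m[:,:280]=0;m[:,340:]=0
c=max(cv2.findContours(m,cv2.RETR_EXTERNAL,cv2.CHAIN_APPROX_NONE)[0],key=cv2.contourArea)
W=cast("top",c.reshape(-1,2),0.012)[:,:2]
r=cv2.minAreaRect((W*1000).astype(np.float32));print(r)
print(cv2.boxPoints(r))
def P(zx,zy):return [250+(zx+.5)/6-.5,145+(zy+.5)/6-.5]
# screws
s=cast("top",[P(262,88),P(474,101),P(235,427),P(452,441)],0.012);print("screws",s.round(4),s.mean(0))
print(np.degrees(np.arctan2(*(s[0]-s[2])[1::-1])),np.degrees(np.arctan2(*(s[1]-s[3])[1::-1])))
print("bed rear corners z22",cast("top",[P(288,440),P(403,446)],0.022))
print("tab top", cast("top",[P(315,347),P(387,352),P(310,360),P(388,366)],0.064))
print("cap white", cast("top",[P(362,126)],0.105), "column far top", cast("top",[P(305,84),P(425,92)],.064))
sc=lambda x,y:[280+(x+.5)/5-.5,170+(y+.5)/5-.5]
print("cap scene",cast("scene",[sc(315,222)],.105))
print("tab scene top corners",cast("scene",[sc(170,204),sc(222,184),sc(230,189),sc(179,209)],.064))
print("stage corners scene",cast("scene",[sc(50,268),sc(268,478),sc(480,385)],.012))
print("objective",cast("top",[P(608,190)],.05),"dish",cast("top",[P(107,195)],.014))
E
```

```text
((572.6869506835938, -13.792915344238281), (141.49212646484375, 221.79757690429688), 84.95197296142578)
[[455.99332  -74.5065  ]
 [676.9306   -94.022644]
 [689.3806    46.92067 ]
 [468.4433    66.43681 ]]
screws [[ 0.6739  0.0358  0.012 ]
 [ 0.6642 -0.0806  0.012 ]
 [ 0.4848  0.0516  0.012 ]
 [ 0.4751 -0.0636  0.012 ]] [ 0.57451015 -0.01420693  0.012     ]
-4.7656617085489605 -5.1540408626618595
bed rear corners z22 [[ 0.47552412  0.02312372  0.022     ]
 [ 0.47119964 -0.03734001  0.022     ]]
tab top [[ 0.51622094  0.00734227  0.064     ]
 [ 0.51291728 -0.02950482  0.064     ]
 [ 0.50945913  0.00998907  0.064     ]
 [ 0.50558339 -0.02987137  0.064     ]]
cap white [[ 0.6212155  -0.01876982  0.105     ]] column far top [[ 0.65804965  0.01082145  0.064     ]
 [ 0.65246794 -0.05227654  0.064     ]]
cap scene [[ 0.61808378 -0.01941814  0.105     ]]
tab scene top corners [[ 0.51129273 -0.03016311  0.064     ]
 [ 0.51342115  0.00610702  0.064     ]
 [ 0.52022506  0.00639262  0.064     ]
 [ 0.51833462 -0.02929407  0.064     ]]
stage corners scene [[ 0.46032435 -0.07858525  0.012     ]
 [ 0.67450052 -0.09601397  0.012     ]
 [ 0.68930931  0.0414769   0.012     ]]
objective [[ 0.60115864 -0.147986    0.05      ]] dish [[0.61368954 0.12040709 0.014     ]]
```

```bash
cat >> h.py <<'E'
yaw=np.radians(-5.0);ex=np.array([np.cos(yaw),np.sin(yaw),0]);ey=np.array([-np.sin(yaw),np.cos(yaw),0])
O=np.array([0.5835,-0.0148,0])
def S(x,y,z):return O+x*ex+y*ey+[0,0,z]
def st(p):d=np.asarray(p)-O;return np.array([d@ex,d@ey,p[2]])
def ori(a):  # jaw axis at angle a (rad) from stage y
    x=np.cos(a)*ey-np.sin(a)*ex; y=np.array([0,0,-1.]);return np.c_[x,y,np.cross(x,y)]
E
python3 - <<'E'
from h import *
R=ori(0);print(R.round(2))
for a in np.radians([-170,-120,-60,0,60,120,170]): print(np.degrees(a),np.round(ctrl.ik(S(.036,0,.074),ori(a)),1))
ctrl.command_gripper(0)
ctrl.goto(S(-.115,0,.13),R);print(ctrl.current_t(),st(ctrl.current_tool_pos()))
ctrl.move_l(S(-.115,0,.044),vel=.1)
ctrl.sleep(.2);print(ctrl.current_t(),st(ctrl.current_tool_pos()),ctrl.current_contact_force())
cv2.imwrite('pics/a.png',np.hstack([cv2.resize(ctrl.read_camera("scene")[150:290,260:400],None,fx=2.8,fy=2.8),cv2.resize(ctrl.read_camera("top")[130:270,240:380],None,fx=2.8,fy=2.8)]))
E
```

```text
[[ 0.09  0.   -1.  ]
 [ 1.    0.    0.09]
 [ 0.   -1.    0.  ]]
-170.0 [-7.2 34.3 84.4 -0.  61.2 77.8]
-119.99999999999999 [-7.2 34.3 84.4 -0.  61.2 27.8]
-59.99999999999999 [ -7.2  34.3  84.4  -0.   61.2 -32.2]
0.0 [ -7.2  34.3  84.4  -0.   61.2 -92.2]
59.99999999999999 [  -7.2   34.3   84.4   -0.    61.2 -152.2]
119.99999999999999 [ -7.2  34.3  84.4  -0.   61.2 147.8]
170.0 [-7.2 34.3 84.4 -0.  61.2 97.8]
3.9 [-0.11490701  0.00051636  0.13002631]
5.1083 [-1.14677641e-01  7.17007198e-06  4.44598278e-02] [-0.7753305   0.49866961  0.43147895]
```

View pics/a.png

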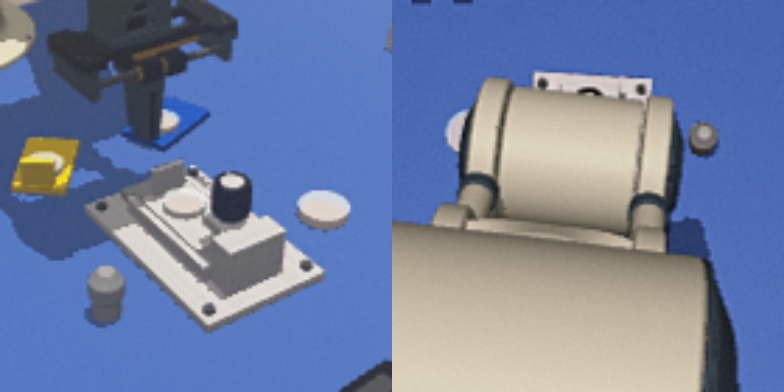

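```bash
python3 - <<'E'
from h import *
print(ctrl.move_l(S(.02,0,.044),vel=.02,contact_N=7))
f=ctrl.current_contact_force();print(ctrl.current_t(),st(ctrl.current_tool_pos()),f)
ctrl.sleep(.2);f=ctrl.current_contact_force();print(ctrl.current_t(),st(ctrl.current_tool_pos()),f)
cv2.imwrite('pics/b.png',cv2.resize(ctrl.read_camera("scene")[150:290,260:400],None,fx=4,fy=4))
E
```

```text
True
10.1583 [2.76799225e-04 5.42414170e-05 4.35791103e-02] [0.51241271 1.32153933 1.15800604]
10.3583 [2.95816303e-04 1.22294889e-05 4.34189957e-02] [-0.7353627  -0.55681617 -0.80419769]
```

View pics/b.png

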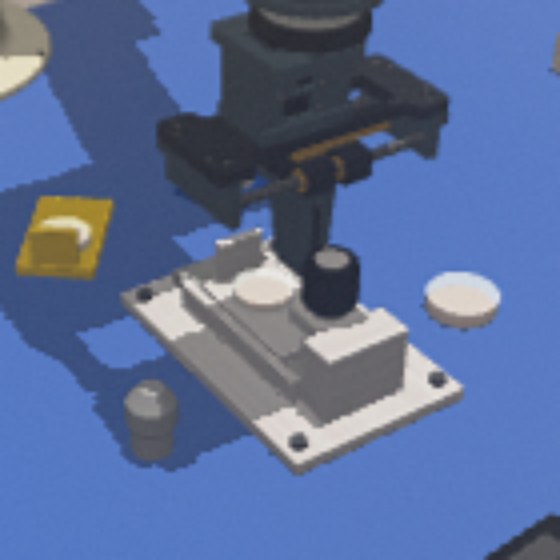

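```bash
python3 - <<'E'
from h import *
p=lambda P:(proj("scene",P)-[260,150])*4
print("tcp",p(ctrl.current_tool_pos()),ctrl.current_tool_pos(),ctrl.current_eef_rot())
print("tabtop meas",p([S(-.0736,y,.064) for y in(-.018,.018)]))
print("cap",p([S(.036,0,.105)]),"stage corners",p([S(-.12,-.07,.012),S(-.12,.07,.012),S(.1,-.07,.012),S(.1,.07,.012)]))
print(np.array(ctrl.current_q()).round(1))
i=ctrl.read_camera("scene");cv2.imwrite('pics/c.png',cv2.resize(i[100:300,240:460],None,fx=3.5,fy=3))
E
```

```text
tcp [[297.44896452 305.52000343]] [ 0.58378565 -0.01479744  0.0434079 ] [[ 8.71456697e-02 -2.16071322e-03 -9.96193236e-01]
 [ 9.96195578e-01  2.36817009e-04  8.71453610e-02]
 [ 4.76193696e-05 -9.99997638e-01  2.17313053e-03]]
tabtop meas [[216.31940814 238.06829873]
 [258.20083903 222.98135362]]
cap [[333.43370501 256.08938021]] stage corners [[121.50247032 289.01626499]
 [277.73790911 231.78142373]
 [298.76117957 461.10182444]
 [467.20526744 383.55283917]]
[ -7.3  34.3  91.   -0.   54.7 -92.3]
```

View pics/c.png

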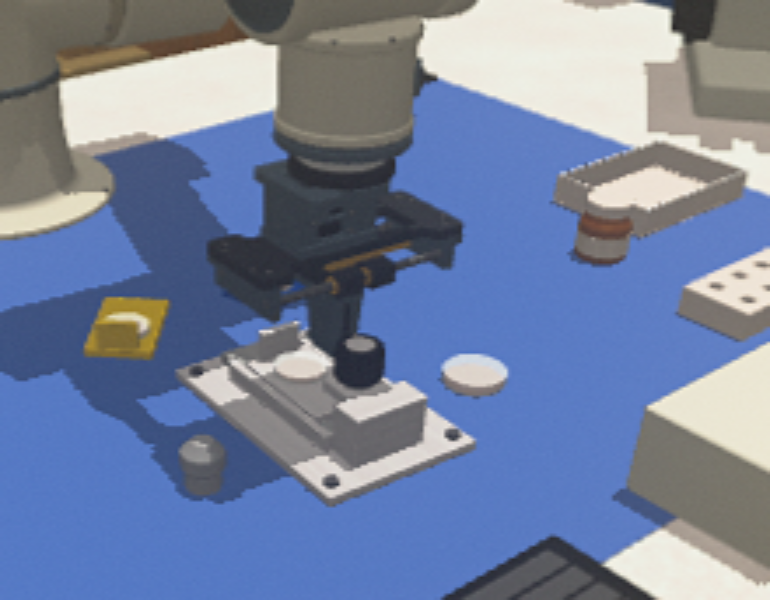

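```bash
python3 - <<'E'
from h import *
p=lambda P:(proj("scene",P)-[240,100])*[3.5,3]
print(ctrl.current_grip_width())
t=ctrl.current_tool_pos()
for dz in(0,.019,.04,.079):print(dz,p(t+[0,0,dz]), proj("scene",S(-.115,0,.044+dz))-[260,150])
i=ctrl.read_camera("scene")[180:240,290:370];cv2.imwrite('pics/d.png',cv2.resize(i,None,fx=9,fy=9,interpolation=cv2.INTER_CUBIC))
i=ctrl.read_camera("top")[130:240,240:380];cv2.imwrite('pics/d2.png',cv2.resize(i,None,fx=5,fy=5,interpolation=cv2.INTER_CUBIC))
E
```

```text
0.0022932429008347723
0 [[330.2754095  379.13069727]] [[51.41529259 56.77609746]]
0.019 [[331.16879381 362.16167601]] [[51.43408017 51.35235163]]
0.04 [[332.17634886 342.99629471]] [[51.45534439 45.23748141]]
0.079 [[334.10565394 306.21504997]] [[51.49628622 33.5342428 ]]
```

View pics/d.png

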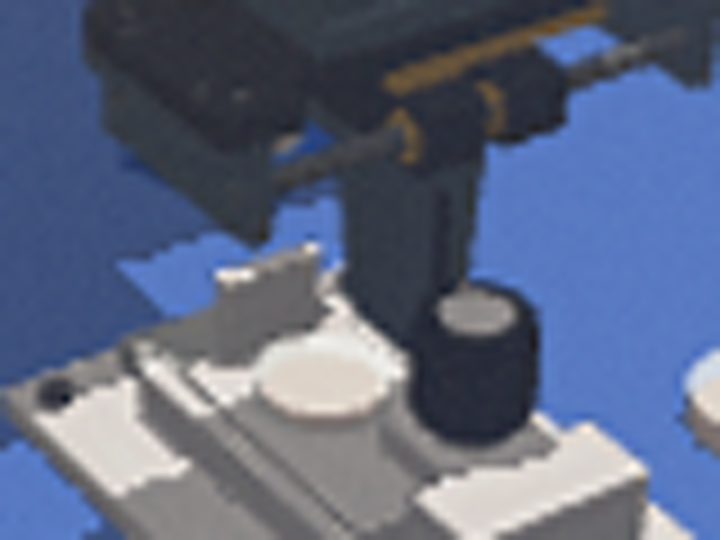

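View pics/d2.png

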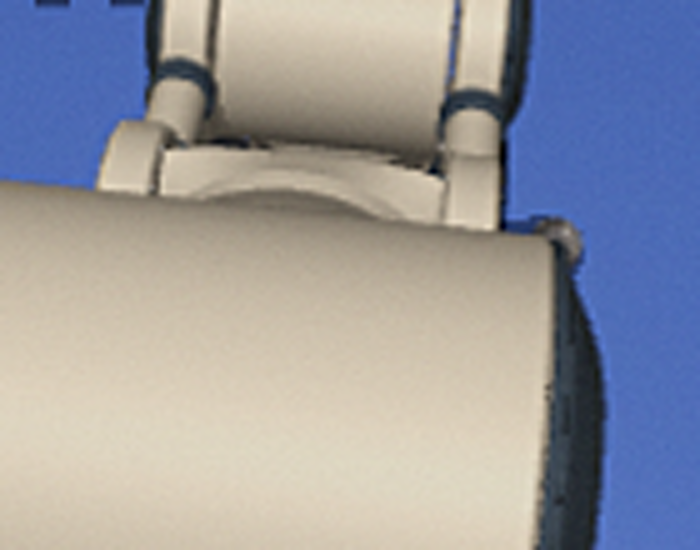

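```bash
python3 - <<'E'
from h import *
t=ctrl.current_tool_pos()
ctrl.move_l(t-.003*ex,vel=.05)
ctrl.move_l(S(-.003,0,.075),vel=.1)
ctrl.move_l(S(-.106,0,.075),vel=.2)
ctrl.move_l(S(-.106,0,.04),vel=.1)
print(ctrl.current_t(),ctrl.current_contact_force())
print(ctrl.move_l(S(-.106,0,.0),vel=.025,contact_N=6),ctrl.current_t(),st(ctrl.current_tool_pos()),ctrl.current_contact_force())
i=ctrl.read_camera("scene")[180:240,290:370];cv2.imwrite('pics/e.png',cv2.resize(i,None,fx=9,fy=9,interpolation=cv2.INTER_CUBIC))
E
```

```text
12.4417 [0.08336242 0.54155881 0.85365595]
False 14.1917 [-1.05926653e-01 -2.14688780e-06  1.01827671e-04] [ 0.00264955 -0.71135528  0.44057125]
```

View pics/e.png

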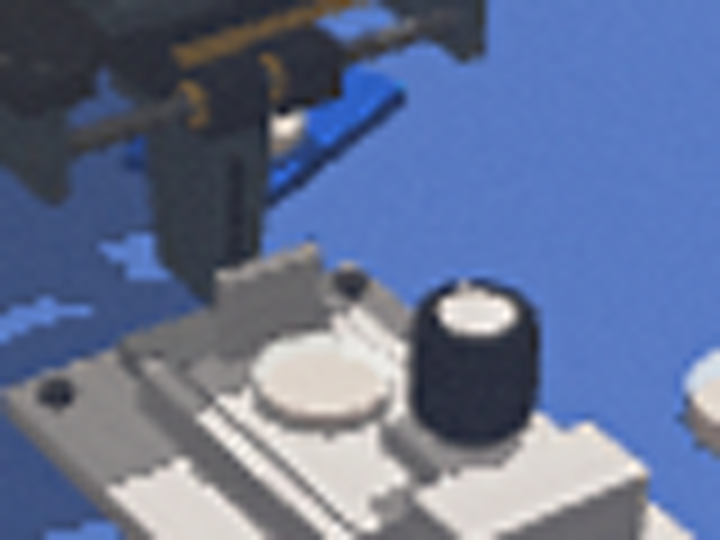

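```bash
python3 - <<'E'
from h import *
for z in(0,.01,.015,.02,.025,.03): print(z,(proj("scene",[S(-.09,-.0135,z),S(-.122,-.0135,z),S(-.09,.0135,z)])-[290,180])*9+4)
E
```

```text
0 [[203.37495866 404.33452646]
 [151.19833774 357.06440816]
 [271.44547825 378.34384308]]
0.01 [[203.4954425  379.54900481]
 [151.06278475 332.54677293]
 [271.89905442 353.71534683]]
0.015 [[203.55618509 367.06329691]
 [150.9946424  320.19808434]
 [272.12746032 341.30992869]]
0.02 [[203.61726487 354.51505611]
 [150.92625489 307.78894593]
 [272.35695409 328.84318107]]
0.025 [[203.67868443 341.90385188]
 [150.85762128 295.31895183]
 [272.58754278 316.31468768]]
0.03 [[203.74044637 329.2292502 ]
 [150.7887406  282.78769292]
 [272.81923349 303.72402891]]
```

```bash
python3 - <<'E'
from h import *
print("axis",[(proj("scene",S(0,0,z))-[240,100])*[3.5,3] for z in(.12,.2,.3)],[(proj("top",S(0,0,z))-[240,130])*5 for z in(.2,.3,.4)])
try: print(ctrl.move_l(S(-.106,0,-.04),vel=.025,contact_N=6))
except Exception as e: print(repr(e))
print(ctrl.current_t(),st(ctrl.current_tool_pos()),ctrl.current_contact_force())
i=ctrl.read_camera("scene")[180:240,290:370];cv2.imwrite('pics/f.png',cv2.resize(i,None,fx=9,fy=9,interpolation=cv2.INTER_CUBIC))
E
```

```text
axis [array([[333.72322926, 308.4054002 ]]), array([[337.90940789, 227.99783963]]), array([[343.66629401, 116.55401221]])] [array([[342.77049992, 190.67751826]]), array([[341.13071136, 131.35690583]]), array([[339.13049498,  58.86343618]])]
True
14.975 [-1.05925819e-01 -2.56359227e-05 -1.23455333e-02] [-1.43362053 -0.09013057 11.8340416 ]
```

View pics/f.png

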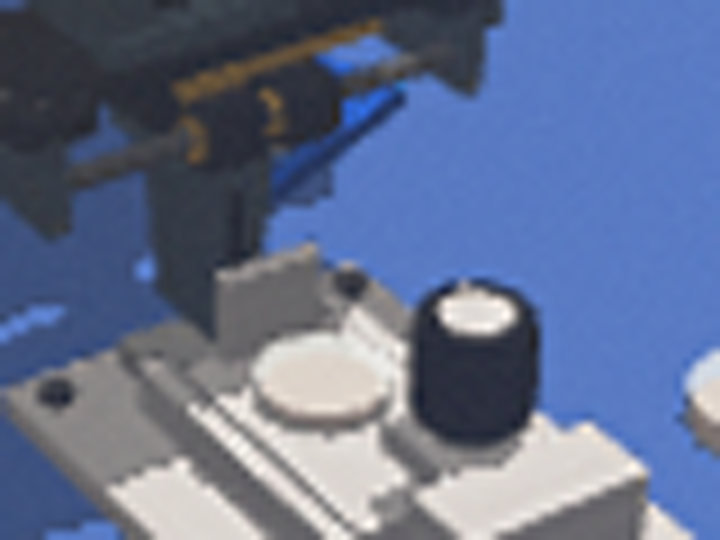

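```bash
python3 - <<'E'
from h import *
for z in(.0,.012,.022,.03):
  print(z,[st(p).round(4).tolist() for p in cast("scene",[[290+(a+.5)/9-.5,180+(b+.5)/9-.5] for a,b in((157,290),(212,340),(160,255),(205,305))],z)])
E
```

```text
0.0 [[-0.1548, 0.0097, 0.0], [-0.1193, 0.0091, 0.0], [-0.1727, 0.0223, 0.0], [-0.1381, 0.0186, 0.0]]
0.012 [[-0.1398, 0.0002, 0.012], [-0.105, -0.0004, 0.012], [-0.1574, 0.0126, 0.012], [-0.1234, 0.0089, 0.012]]
0.022 [[-0.1273, -0.0077, 0.022], [-0.093, -0.0083, 0.022], [-0.1446, 0.0045, 0.022], [-0.1112, 0.0009, 0.022]]
0.03 [[-0.1173, -0.0141, 0.03], [-0.0835, -0.0146, 0.03], [-0.1344, -0.002, 0.03], [-0.1014, -0.0056, 0.03]]
```

```bash
python3 - <<'E'
from h import *
ctrl.move_l(S(-.106,0,.008),vel=.06)
print(ctrl.current_contact_force())
print(ctrl.move_l(S(-.005,0,.008),vel=.03,contact_N=8))
print(ctrl.current_t(),st(ctrl.current_tool_pos()),ctrl.current_contact_force())
ctrl.sleep(.1);print(ctrl.current_contact_force())
i=ctrl.read_camera("scene")[180:240,290:370];cv2.imwrite('pics/g.png',cv2.resize(i,None,fx=9,fy=9,interpolation=cv2.INTER_CUBIC))
E
```

```text
[-0.44103807  0.62863011  0.51663981]
True
17.075 [-6.83927542e-02  4.17100061e-05  7.60029688e-03] [-0.12304646  0.01140711  0.06675776]
[ 1.00308005 -0.17949993 -0.45960805]
```

View pics/g.png

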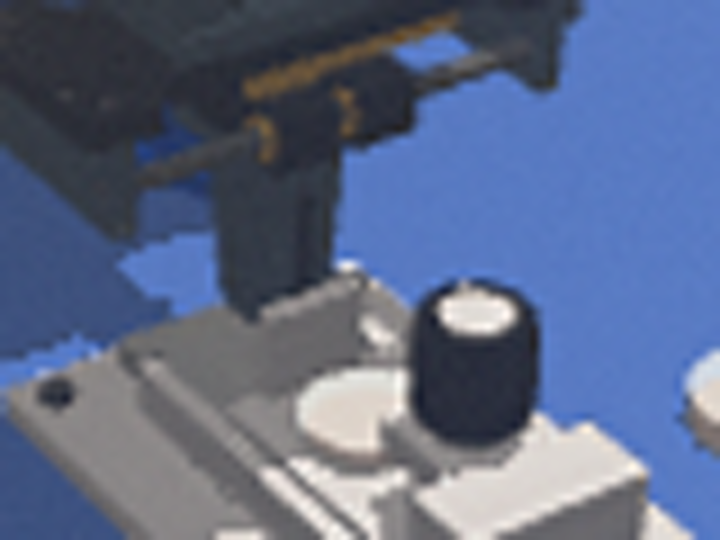

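```bash
python3 - <<'E'
from h import *
for k in range(2):
  print(ctrl.move_l(S(-.04,0,.008),vel=.015,contact_N=10),end=' ')
  print(ctrl.current_t(),st(ctrl.current_tool_pos()),ctrl.current_contact_force())
  ctrl.sleep(.15);print(ctrl.current_contact_force())
i=ctrl.read_camera("scene")[180:240,290:370];cv2.imwrite('pics/g2.png',cv2.resize(i,None,fx=9,fy=9,interpolation=cv2.INTER_CUBIC))
p=lambda P:(proj("scene",P)-[290,180])*9+4
print(p([S(-.05,-.018,.064),S(-.05,.018,.064),S(-.042,.018,.064)]))
E
```

```text
True 17.725 [-6.85675050e-02  7.35318545e-05  7.23122350e-03] [-0.40769951 -0.10036807  0.40407747]
[ 0.319353   -0.84816958 -0.71038069]
True 18.3583 [-0.06877546  0.00011554  0.00678096] [0.0687563  0.29120241 0.34311407]
[-0.32312528 -0.64914876 -0.05157612]
[[262.73159715 305.30472069]
 [357.7681114  270.24390956]
 [372.58936303 282.19896371]]
```

View pics/g2.png

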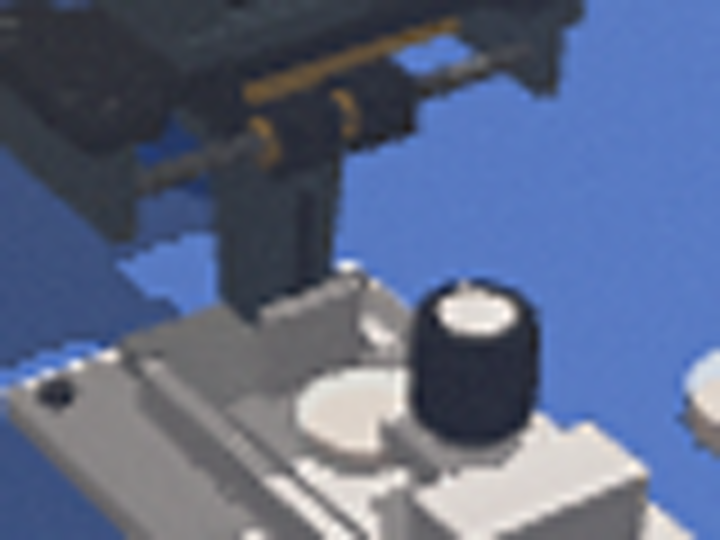

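```bash
cat >> h.py <<'E'
C=[.0355,-.0005]
A0=np.radians(72.8)
E
python3 - <<'E'
from h import *
ctrl.move_l(S(-.08,0,.008),vel=.08)
ctrl.move_l(S(-.08,0,.11),vel=.25)
print(ctrl.current_t())
ctrl.command_gripper(.65)
q=ctrl.ik(S(*C,.10),ori(A0)); print(ctrl.current_t(),np.round(q,1),ctrl.current_grip_width())
q=np.array(q,float)
ctrl.movej(q); print(ctrl.current_t(),ctrl.current_q())
print(ctrl.current_wrist_torque(),ctrl.current_contact_force())
print(ctrl.move_l(S(*C,.041),vel=.05,contact_N=8),ctrl.current_t(),st(ctrl.current_tool_pos()))
i=ctrl.read_camera("scene")[160:250,280:400];cv2.imwrite('pics/k.png',cv2.resize(i,None,fx=6,fy=6,interpolation=cv2.INTER_CUBIC))
E
```

```text
19.4083
20.4 [  -7.2   32.5   83.1   -0.    64.4 -165. ] 0.6486133574343746
21.6 [-7.22528572e+00  3.24920655e+01  8.31741447e+01  1.37786879e-04
  6.43548068e+01 -1.64940000e+02]
[0.05623178 0.07275192 0.03873034] [-0.24297345 -0.4107775  -0.54967357]
False 22.9333 [ 0.03573549 -0.00050702  0.04134101]
```

View pics/k.png

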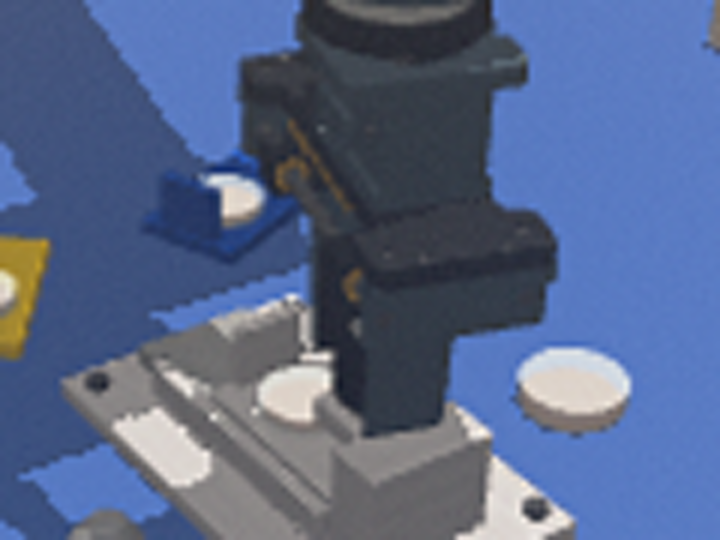

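```bash
python3 - <<'E'
from h import *
R=ctrl.current_eef_rot();t=np.array(ctrl.current_tool_pos())
for s in(1,-1):
 for w in(1,-1):
  for d in(.0296,.0431):
   print(s,w,d,[((proj("scene",t+R[:,0]*s*d+R[:,2]*w*.016+[0,0,h])[0]-[280,160])*6+3).round().astype(int).tolist() for h in(.02,.03,.034,.04)])
E
```

```text
1 1 0.0296 [[321, 377], [322, 359], [322, 351], [323, 340]]
1 1 0.0431 [[312, 360], [312, 342], [313, 335], [313, 324]]
1 -1 0.0296 [[388, 366], [389, 348], [390, 340], [390, 329]]
1 -1 0.0431 [[378, 349], [379, 331], [379, 324], [380, 313]]
-1 1 0.0296 [[365, 455], [366, 436], [367, 428], [367, 417]]
-1 1 0.0431 [[376, 473], [377, 455], [378, 447], [378, 436]]
-1 -1 0.0296 [[435, 442], [437, 424], [437, 416], [438, 405]]
-1 -1 0.0431 [[447, 461], [448, 442], [449, 435], [450, 423]]
```

```bash
python3 - <<'E'
from h import *
ctrl.command_gripper(0.0)
print(ctrl.current_t(),ctrl.current_grip_width(),ctrl.current_contact_force(),ctrl.current_wrist_torque(),st(ctrl.current_tool_pos()))
ctrl.sleep(.2)
print(ctrl.current_contact_force(),ctrl.current_wrist_torque())
i=ctrl.read_camera("scene")[160:250,280:400];cv2.imwrite('pics/l.png',cv2.resize(i,None,fx=6,fy=6,interpolation=cv2.INTER_CUBIC))
E
```

```text
23.475 0.3867021023917063 [0.07586705 0.37748572 1.50011781] [0.16151341 0.19987906 0.00918108] [ 0.03549381 -0.0004752   0.04106792]
[-1.20807705  0.03054257  2.46491432] [ 0.13450703  0.29137864 -0.01368463]
```

View pics/l.png

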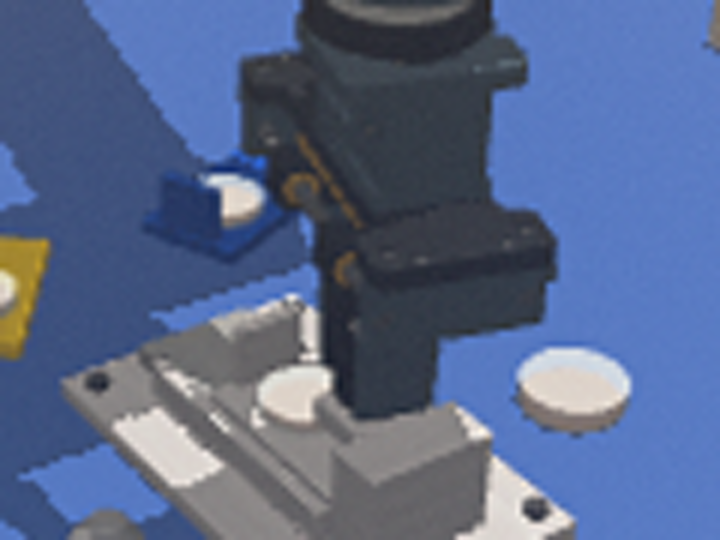

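```bash
cat >> h.py <<'E'
def turn(step,n,stop=None):
    q=np.array(ctrl.current_q(),float);base=q.copy()
    for k in range(n):
        base[5]+=step; ctrl.movej(base)
        T=np.mean([ctrl.current_wrist_torque() for _ in range(4)],0);f=ctrl.current_contact_force()
        print("%.2f q6=%.1f cmd=%.1f Tz=%.3f e6=%.3f F=%s"%(ctrl.current_t(),ctrl.current_q()[5],base[5],T[2],ctrl.current_effort()[5],np.round(f,1)))
E
python3 - <<'E'
from h import *
turn(5.7,6)
E
```

```text
23.98 q6=-159.5 cmd=-159.3 Tz=-0.318 e6=1.035 F=[-0.8  0.9  2. ]
24.23 q6=-153.9 cmd=-153.6 Tz=-0.288 e6=1.017 F=[-1.9 -0.3  2.3]
24.48 q6=-148.2 cmd=-147.9 Tz=-0.214 e6=0.990 F=[-1.5  1.3  2.4]
24.73 q6=-142.6 cmd=-142.2 Tz=-0.272 e6=0.979 F=[-1.4  1.1  2.9]
24.98 q6=-136.9 cmd=-136.5 Tz=-0.232 e6=0.974 F=[-2.4  1.9  3.3]
25.23 q6=-131.2 cmd=-130.8 Tz=-0.254 e6=0.972 F=[-3.2  3.2  3.9]
```

```bash
python3 - <<'E'
from h import *
R=np.array(ctrl.current_eef_rot());print(R.round(3).tolist(), "jaw angle from world x",np.degrees(np.arctan2(R[1,0],R[0,0])))
i=ctrl.read_camera("scene")[140:250,280:400];i=cv2.resize(i,None,fx=5,fy=5,interpolation=cv2.INTER_CUBIC)
t=np.array(ctrl.current_tool_pos())+[0,0,.14]
a,b=[((proj("scene",t+R[:,0]*s*.089)[0]-[280,140])*5+2).astype(int) for s in(1,-1)]
cv2.line(i,tuple(map(int,a)),tuple(map(int,b)),(0,0,255),1)
cv2.imwrite('pics/m.png',i)
E
```

```text
[[-0.558, -0.0, -0.83], [0.83, 0.0, -0.558], [0.0, -1.0, 0.0]] jaw angle from world x 123.93955581189716
```

View pics/m.png

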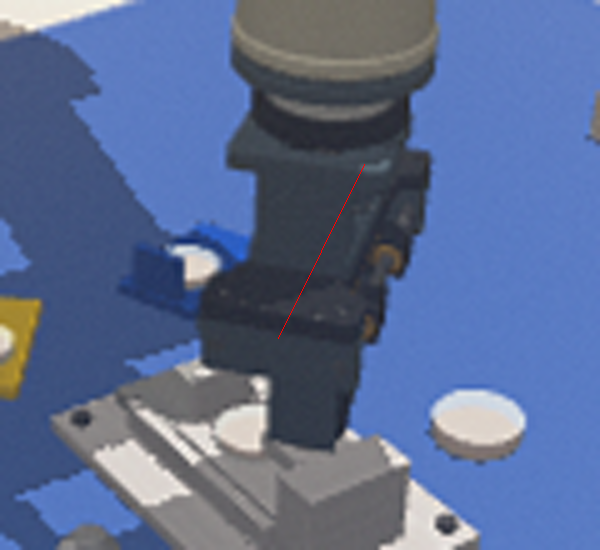

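```bash
cat >> h.py <<'E'
def turn2(step,n,hi):
    base=np.array(ctrl.current_q(),float); base[5]+=.4
    h=[]
    for k in range(n):
        base[5]+=step; ctrl.movej(base)
        T=np.mean([ctrl.current_wrist_torque()[2] for _ in range(4)]);f=ctrl.current_contact_force()
        h.append(-T)
        print("%.2f q6=%.1f cmd=%.1f Tz=%.3f F=%s"%(ctrl.current_t(),ctrl.current_q()[5],base[5],T,np.round(f,1)))
        if hi(h): print("stop");break
E
python3 - <<'E'
from h import *
turn2(5.7,30,lambda h:h[-1]>.38 or (len(h)>2 and max(h[:-1])-h[-1]>.12))
E
```

```text
25.52 q6=-125.4 cmd=-125.1 Tz=-0.196 F=[-2.1  1.6  4.5]
25.77 q6=-119.7 cmd=-119.4 Tz=-0.317 F=[-1.8  3.   3. ]
26.02 q6=-114.0 cmd=-113.7 Tz=-0.228 F=[-3.3  3.2  4.2]
26.27 q6=-108.3 cmd=-108.0 Tz=-0.211 F=[-2.5  4.1  5.4]
26.52 q6=-102.5 cmd=-102.3 Tz=-0.273 F=[-2.7  5.5  4.1]
26.77 q6=-96.8 cmd=-96.6 Tz=-0.246 F=[-3.1  4.4  3.7]
27.02 q6=-91.1 cmd=-90.9 Tz=-0.228 F=[-2.6  5.5  4.3]
27.27 q6=-85.4 cmd=-85.2 Tz=-0.248 F=[-2.   5.3  3.8]
27.52 q6=-79.7 cmd=-79.5 Tz=-0.223 F=[-1.8  5.8  3.2]
27.77 q6=-74.0 cmd=-73.8 Tz=-0.225 F=[-2.4  5.   4.2]
28.02 q6=-68.3 cmd=-68.1 Tz=-0.231 F=[-2.6  4.9  4.3]
28.27 q6=-62.6 cmd=-62.4 Tz=-0.238 F=[-1.7  5.6  4.1]
28.52 q6=-56.9 cmd=-56.7 Tz=-0.209 F=[-2.2  6.2  3.3]
28.77 q6=-51.2 cmd=-51.0 Tz=-0.239 F=[-2.6  6.8  3.6]
29.02 q6=-45.5 cmd=-45.3 Tz=-0.227 F=[-0.9  4.8  4.1]
29.27 q6=-39.8 cmd=-39.6 Tz=-0.241 F=[-1.   6.9  3.2]
29.52 q6=-34.1 cmd=-33.9 Tz=-0.234 F=[-1.7  6.5  3.8]
29.77 q6=-28.4 cmd=-28.2 Tz=-0.279 F=[-1.   6.1  2.3]
30.02 q6=-22.7 cmd=-22.5 Tz=-0.198 F=[-1.8  6.7  2.3]
30.27 q6=-17.0 cmd=-16.8 Tz=-0.271 F=[-1.   7.3  2.8]
30.52 q6=-11.3 cmd=-11.1 Tz=-0.183 F=[-0.9  6.2  3.6]
stop
```

```bash
python3 - <<'E'
from h import *
turn2(4.0,20,lambda h:h[-1]>.36)
E
```

```text
30.77 q6=-7.2 cmd=-6.9 Tz=-0.128 F=[-0.5  4.1  3.4]
31.02 q6=-3.2 cmd=-2.9 Tz=-0.027 F=[-1.7  4.   2.4]
31.27 q6=0.8 cmd=1.1 Tz=0.042 F=[-1.6  4.   1.4]
31.52 q6=4.8 cmd=5.1 Tz=0.073 F=[-1.5  4.2  1.3]
31.77 q6=8.8 cmd=9.1 Tz=0.257 F=[0.5 4.5 2. ]
32.02 q6=12.8 cmd=13.1 Tz=0.363 F=[0.4 4.6 2.3]
32.27 q6=16.8 cmd=17.1 Tz=0.381 F=[0.1 4.5 0.8]
32.52 q6=20.8 cmd=21.1 Tz=0.385 F=[1.2 5.  0.4]
32.77 q6=24.8 cmd=25.1 Tz=0.323 F=[1.4 4.  0.1]
33.02 q6=28.8 cmd=29.1 Tz=0.266 F=[ 1.3  2.7 -0.2]
33.27 q6=32.8 cmd=33.1 Tz=0.263 F=[ 1.9  3.8 -0.7]
33.52 q6=36.8 cmd=37.1 Tz=0.105 F=[ 2.9  3.1 -1.5]
33.77 q6=40.8 cmd=41.1 Tz=0.130 F=[ 3.7  3.9 -2. ]
34.02 q6=44.8 cmd=45.1 Tz=0.090 F=[ 2.8  2.6 -1.9]
34.27 q6=48.8 cmd=49.1 Tz=-0.009 F=[ 4.5  2.  -1.8]
34.52 q6=52.8 cmd=53.1 Tz=0.013 F=[ 3.6  0.5 -2. ]
34.77 q6=56.8 cmd=57.1 Tz=-0.008 F=[ 1.8 -1.4  0.3]
35.02 q6=60.8 cmd=61.1 Tz=0.006 F=[ 1.9 -2.8  0.5]
35.27 q6=64.8 cmd=65.1 Tz=-0.002 F=[ 0.8 -3.4  0.3]
35.52 q6=68.8 cmd=69.1 Tz=0.029 F=[ 1.3 -4.   1.6]
```

```bash
python3 - <<'E'
from h import *
ctrl.sleep(.2);print(ctrl.current_wrist_torque(),ctrl.current_contact_force())
ctrl.command_gripper(.65)
print(ctrl.current_t(),ctrl.current_wrist_torque(),ctrl.current_contact_force())
t=ctrl.current_tool_pos()
ctrl.move_l(S(*st(t)[:2],.13),vel=.1)
ctrl.goto(S(-.2,.1,.2),ori(0));print(ctrl.current_t(),ctrl.current_contact_force())
i=ctrl.read_camera("scene")[150:270,280:400];cv2.imwrite('pics/n.png',cv2.resize(i,None,fx=5,fy=5,interpolation=cv2.INTER_CUBIC))
i=ctrl.read_camera("top");cv2.imwrite('pics/n2.png',i);cv2.imwrite('pics/n3.png',ctrl.read_camera("scene"))
E
```

```text
[-0.95660834  0.21824797 -0.01913932] [ 0.23209917 -4.6034406   2.13774558]
36.2833 [-0.03375819  0.13386631 -0.01245773] [-0.38467558 -0.32417708 -0.87877082]
39.6167 [ 0.62541516 -0.23145989 -0.76522685]
```

View pics/n.png

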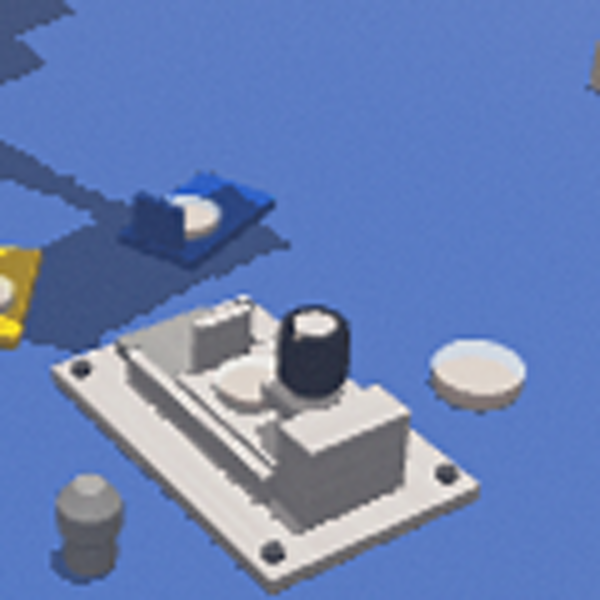

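View pics/n2.png

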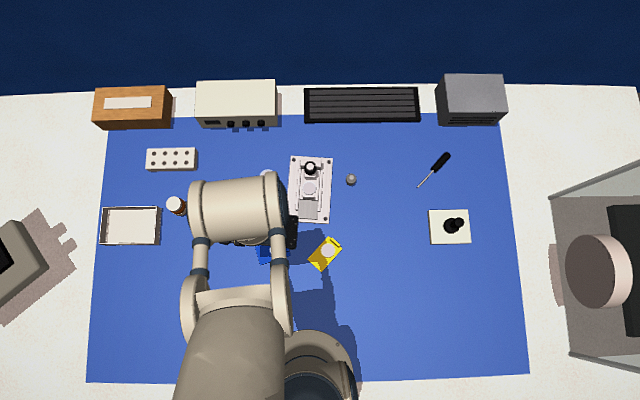

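```bash
python3 - <<'E'
from h import *
def tab(z=.064):return
a=cv2.imread('pics/scene0.png').astype(int);b=cv2.imread('pics/n3.png').astype(int)
print([(proj("scene",S(-.05,y,.064))-[280,150])*5+2 for y in(-.018,.018)],ctrl.current_t(),np.abs(ctrl.current_dq()).max())
ctrl.sign_off()
E
```

```text
[array([[195.73977619, 319.3915115 ]]), array([[248.53783967, 299.91328309]])] 39.7667 0.0830599899092128
the job is handed in; nothing more can be done
```

The carrier is home and the clamp clicked, but I turned the cap further past the click than planned, so I can't confirm the carrier wasn't overloaded. I let go, backed the arm off and handed in at about 39.8 s.

- **First push:** It failed. The gripper passed over the tab and bumped the cap lightly, because the real fingertips sit about 34 mm above the reported TCP. I found this from the camera and a touch on the bed, and corrected for it.
- **Carrier home:** The second push moved it about 23 mm. Two more pushes to about 10 N stopped at the same place. In the last picture the tab's top corners are within 1–2 pixels of where they should be when home.
- **Clamp:** I turned the cap clockwise in one grip, about 4 rad in total. The torque rose after 2.7 rad to 0.38 N m at about 3.2 rad, then fell to zero over about 0.5 rad, which is the click.
- **Overturn:** My stop condition had the wrong torque sign, so the turn ran about 0.35 rad past the point where the torque reached zero. That is slightly more than the 0.3 rad said to overload the carrier. The torque stayed near zero over that stretch and I felt no solid drive, but at-rest readings can mislead and I did not measure the clamp force.
- **Other things on the bench:** The objective, the dish beside the stage, the jar and the screwdriver look unmoved in the final pictures. I did not measure them.

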